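# Hold the reference filter in the photometer

## Task

Check the bench photometer with its reference filter: take the filter with the round window by its black grip out of the stand, lower it through the narrow slot on top of the photometer and gently push the sprung shutter under it fully home. The spring would throw the filter out again, so finish while still holding it down there; grip and push only lightly, because the filter cracks, and leave the other two filters in the stand and the vials alone.

Things in the scene. Friction and masses are not known exactly. Their poses are not given: they have to be found in the camera images.
- filter_round: reference filter: upright aluminium blade 32 mm wide (its y), 7 mm thick (its x), 64 mm high, with a round dark window 19 mm across and a black grip on top; total height 98 mm, 60 g. Origin: middle of the blade's lower edge; z up. Both faces alike. At the start it stands in one of the stand's slots, lower edge 6 mm above the work surface. It cracks if pressed on the photometer with more than 25 N
- grip (a point): centre of the reference filter's black grip, 81 mm above the blade's lower edge. The grip is 12 mm thick (filter's x: close the fingers across this), 22 mm wide (y) and 34 mm high. The filter cracks if gripped with more than 60 N a finger (30 N is plenty)
- filter_square: a second filter of the same size, with a square dark window; stays in the stand. Origin and axes as for the reference filter
- filter_blank: a third blade of the same size, without a window; stays in the stand. Origin and axes as for the reference filter
- stand: fixed white plastic filter stand 50 mm (x) by 172 mm (y), 28 mm high, with three slots in a row along its y, 52 mm apart, each 34 x 9 mm and 22 mm deep. Origin: centre of its underside
- photometer: fixed white bench instrument 152 mm (x) by 124 mm (y), housing 66 mm high with a sloping front towards the robot and an aluminium port 50 x 80 mm on it whose top is 80 mm above the work surface. Origin: on the work surface, straight below the slot's centre
- slot (a point): centre of the slot's mouth, level with the port's top face (80 mm above the work surface); its axes are the photometer's. The slot is 34 mm long (y) and 9 mm wide (x), 2 mm larger than the blade each way, with a 3 mm bevel round its mouth; it runs straight down and widens to 36 x 11 mm below 14 mm
- shutter (a joint): black light shutter that closes the slot 5 mm below its mouth; how far it is pushed down, in m: 0 closed, 0.043 fully home on its stop. Its spring pushes up with 1.5 N at first, 4 N when home. Fully home, the blade's lower edge is 48 mm below the slot's mouth and the underside of the grip 16 mm above the port; within the last 4 mm counts as home
- vial_clear: glass vial, 19 mm across and 52 mm high, standing near the front edge of the cart; origin at its underside; leave it alone
- vial_brown: second vial of the same size beside it; leave it alone
Mind the look-alikes: they are no part of the job. What is shaped like the filter_round but blue is not meant.

How it is judged:
By the outcome, as a careful person would: the job done as asked, in the order asked, and still so for the second after the job is handed in, while the arm keeps its last pose, push and grip.
It also fails if it takes over 40 s, if anything falls off the work surface, if the arm or the gripper's body presses on something with over 40 N, if the wrist force passes 120 N, or if a joint passes its speed limit or range.

## Robot

A 6-joint arm with a two-finger parallel gripper is mounted at the origin on a cart in front of the work surface, level with it; the furniture and walls round the work are solid. World frame = base frame: x ahead of the robot, y to its left, z up, the work surface at z = 0. Lengths are in m, angles in rad, forces in N, time in s.
With the tool pointing down it reaches from about 0.35 to 0.775 m from the base axis. Payload 5.5 kg.
Tool frame: the origin (TCP) lies where the fingers leave the gripper's body, on its centre line; the fingertips stand 73 mm ahead of it and the grasp point (between the pads) lies 54 mm ahead of it; z points along the fingers, y is the direction in which the jaws open and shut (so a half turn about z gives the same grasp; the last joint's range is limited). The gripper opens to 85 mm and grips with 20 to 120 N. Pads are 22 mm wide; open, the fingers measure 114 mm over their backs; the gripper's body (76 mm by 85 mm) begins 54 mm behind the grasp point. The pads swing forward as they close: fully open they stand 13 mm farther back than shut.
Start: joints at [-1.469, 0.313, 0.046, 1.304, 0, 1.431], TCP at [0.138, -0.558, 0.304] pointing down, gripper open.
Joint ranges: [-2.76, 2.76], [-0.86, 1.69], [-1.03, 1.26], [-2.2, 2.34], [-1.47, 1.5], [-3.14, 3.14]. Speed limits (rad/s): [2.57, 2.57, 3.14, 3.14, 3.14, 3.14].

## Interface

Orientations are given as a unit quaternion [w, x, y, z].
In Python, from workcell import env, read_camera, job, cut_out gives the robot as it stands.
- The arm moves only by the tool servo_tool, never from a script. Its argument "deltas" is a list of rows, each an object of numbers: "dx", "dy", "dz": the shift along the world's x, y, z in mm; "rx", "ry", "rz": the turn, a rotation vector about the world's x, y, z in rad; "fingers": the closure, from -1 (fully open) to 1 (shut). A call has 1 to 8 rows; each row shifts and turns the commanded pose from where the row before left it; what a row does not reach is not made up. A row lasts 1/10 s, in which the tool goes at most 50 mm and 8.59 degrees, less where a joint would pass 70% of its speed; a pose out of reach is approached as far as the arm can. A call is refused whole if a number of a shift passes 50 or a number of a turn 0.15, either way. A call with a gripper value outside its range is refused whole. The fingers move at their own pace and stop on an object; "newtons" is the grip in N (left out, the last holds). Time passes only in rows, so rows that do not move let the fingers close. It gives the time, the measured TCP pose, the force and the opening at its end, in the units of the state.
- env.get_state(): the state, without advancing time (a new reading comes with each control period).
- read_camera(name): name is "scene" or "top" or "wrist"; returns a dict with "img" (400x640x3 uint8, red, green, blue), "intrinsics" (3x3 intrinsics, pixels), "k1" (the pictures are not rectified: a ray, as slopes to the right and down, at radius r is drawn at 1 + k1 r^2 times it, then the intrinsics apply), "extrinsics" (4x4, takes a point from camera to world coordinates); the wrist camera has in their place "hand_eye" (4x4, takes a point from camera to tool coordinates, whose origin is the TCP and whose axes are the flange's). Camera axes: x right, y down, z forward; pixel columns grow to the right and rows downward; lengths in m; the calibration is good to about 2 mm. A picture is of the moment at which its call begins: read the wrist's pose just before it. There is no depth.
- job.hand_in(): hands the job in, once; it reports no verdict.
Trained networks look in the newest picture that a camera, given by its name, has taken for a name from the list of things; names that differ only in an ending like _2 or _b are one class to them, and where a whole thing is asked for, a point or a joint stands for the part that bears it (a point fixed in the world has none). Each returns a list of dicts, best first, with "confidence" (0 to 1); they miss things now and then, are a little off and sometimes report something else, mostly with a low value. They report only what shows in the picture. A call takes as long as a camera call. They do not tell look-alikes from the thing itself.
- cut_out(target, camera): "region" (400x640 bool, what is visible of it) and "extent" ([left, top, right, bottom] in pixels, round what is visible of it).
The state is a dict: "clock": time; "joint_pos": joint angles; "qvel": joint speeds; "tau": joint torques, N m; "tcp_pos": TCP position; "orientation": TCP orientation; "wrist_force": force on the tool from outside, world axes, zero at the start; "ft_torque": the same for the moment, N m; "finger_gap": finger opening in m.
Only numpy, scipy, OpenCV 4.12 (cv2) and the standard library are available. Lean on these libraries where they do the work, as an engineer would, in place of code of your own. Each camera call takes 0.05 s, during which the arm holds its last target. There are 200 camera calls.

## Working session

There is one attempt and no reset: what is moved stays moved. The work goes in short steps, Python scripts to look and compute and a tool call to move; the robot and the scene stay as the last step left them, time stands still between calls to the robot, and variables do not carry over. Pictures are saved under pics/ and viewed, about 8 in all and at most 12, crops included, and the job is handed in when it is done.

Besides the shell and the picture viewer there is one more tool, called after "Request:" by a JSON object that holds its "name" and its "arguments". servo_tool: Moves the arm, as the interface text tells. Its arguments: {"type":"object","properties":{"deltas":{"type":"array"},"newtons":{"type":"number"}},"required":["deltas"]}

```bash
mkdir -p pics
cat > h.py <<'E'
import numpy as np, cv2
from workcell import env, read_camera, job, cut_out
from scipy.spatial.transform import Rotation as R
def T():
    s=env.get_state(); q=s["orientation"]; M=np.eye(4); M[:3,:3]=R.from_quat([q[1],q[2],q[3],q[0]]).as_matrix(); M[:3,3]=s["tcp_pos"]; return M
def cam(n):
    M=T() if n=="wrist" else None
    c=read_camera(n); c["E"]=M@np.array(c["hand_eye"]) if n=="wrist" else np.array(c["extrinsics"]); c["K"]=np.array(c["intrinsics"]); return c
def D(c): return np.array([c["k1"],0,0,0,0.])
def proj(c,P):
    W=np.linalg.inv(c["E"]); return cv2.projectPoints(np.asarray(P,float).reshape(-1,3),cv2.Rodrigues(W[:3,:3])[0],W[:3,3],c["K"],D(c))[0][:,0]
def onz(c,uv,z):
    p=cv2.undistortPoints(np.asarray(uv,float).reshape(-1,1,2),c["K"],D(c))[:,0]
    d=np.c_[p,np.ones(len(p))]@c["E"][:3,:3].T; o=c["E"][:3,3]; return o+d*((z-o[2])/d[:,2])[:,None]
def save(n,im): cv2.imwrite("pics/"+n,im[...,::-1])
E
python3 - <<'E'
from h import *
s=env.get_state(); print(s)
a=cam("scene");
for t in ["filter_round","filter_square","filter_blank","stand","photometer","vial_clear"]:
  print(t,[(round(d["confidence"],2),d["extent"]) for d in cut_out(t,"scene")])
b=cam("top")
for t in ["filter_round","filter_square","filter_blank","stand","photometer","vial_clear"]:
  print(t,[(round(d["confidence"],2),d["extent"]) for d in cut_out(t,"top")])
save("scene.png",a["img"]);save("top.png",b["img"])
for c in(a,b):print(c["E"].round(3),c["K"],c["k1"])
E
```

```text
{'clock': 0.0, 'joint_pos': array([-1.46858287e+00,  3.14018967e-01,  4.49763582e-02,  1.30357456e+00,
       -5.30555005e-07,  1.43119817e+00]), 'qvel': array([-0.00064495,  0.00068337,  0.00054182, -0.00112269,  0.00018273,
       -0.00058364]), 'tau': array([-4.97424971e-04, -4.80624747e+01,  2.98533458e+01,  1.93599978e-02,
       -1.43660513e-04,  8.02931993e-06]), 'tcp_pos': array([ 0.13764401, -0.55790083,  0.3029971 ]), 'orientation': array([-9.10266054e-04,  9.92699381e-01,  1.20611404e-01,  1.67516683e-05]), 'wrist_force': array([-0.85201123,  0.4722604 ,  0.14217257]), 'ft_torque': array([0.00362312, 0.00629784, 0.03617634]), 'finger_gap': 0.08550365811033252}
filter_round [(0.8, [325.0, 190.0, 340.5, 233.5]), (0.59, [259.5, 251.3, 277.4, 292.9])]
filter_square [(0.86, [282.1, 235.7, 294.3, 278.1])]
filter_blank [(0.61, [296.9, 223.0, 309.5, 259.6]), (0.22, [261.4, 255.0, 277.7, 292.0])]
stand [(0.98, [248.9, 247.9, 319.3, 311.2])]
photometer [(0.77, [271.0, 145.5, 346.2, 197.4])]
vial_clear []
filter_round [(0.64, [202.9, 192.5, 226.2, 200.2])]
filter_square [(0.58, [234.0, 194.9, 248.4, 205.7])]
filter_blank []
stand [(0.84, [194.7, 184.3, 291.3, 220.3])]
photometer [(0.87, [371.8, 101.1, 446.4, 186.8])]
vial_clear [(0.61, [350.6, 246.2, 362.1, 258.3])]
[[-0.889 -0.293  0.352  0.155]
 [-0.458  0.545 -0.703  0.645]
 [ 0.014 -0.786 -0.618  0.655]
 [ 0.     0.     0.     1.   ]] [[439.58447255   0.         318.54576675]
 [  0.         439.58447255 199.82387207]
 [  0.           0.           1.        ]] -0.04154536301608476
[[ 0.003 -0.996  0.092  0.373]
 [-1.    -0.005 -0.014  0.013]
 [ 0.014 -0.092 -0.996  1.018]
 [ 0.     0.     0.     1.   ]] [[518.15967736   0.         323.48264946]
 [  0.         518.15967736 202.46810108]
 [  0.           0.           1.        ]] -0.05727332042228547
```

Run:
```python
from h import *
a=cv2.imread("pics/scene.png");b=cv2.imread("pics/top.png")
cv2.imwrite("pics/both.png",np.vstack([cv2.resize(a[120:330,220:380],(800,1050)[:2] and (457,600))]) if 0 else np.hstack([cv2.resize(a[130:330,225:365],None,fx=3,fy=3,interpolation=3),np.zeros((600,0,3),np.uint8)]))
```

```text
(no output)
```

View pics/both.png

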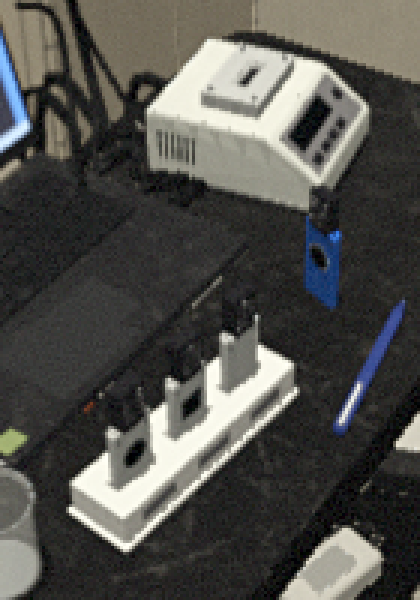

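View pics/top.png

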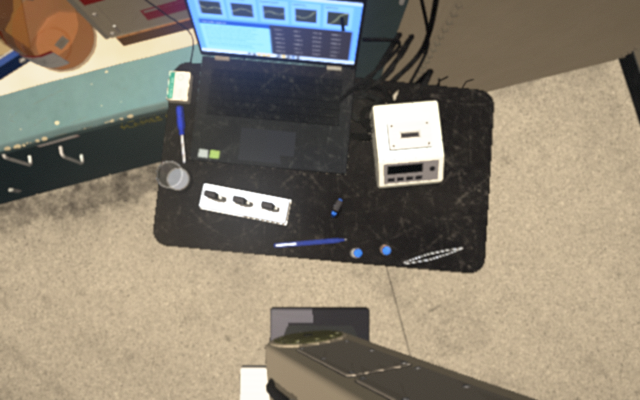

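Scene picture (full pixels): the round-window filter in the stand is at about (268,275), the square one at (288,257), the blank one at (303,241). A blue round-window look-alike stands at (332,212). In the top view the stand runs from (200,190) to (290,220), with the round filter leftmost at about (213,196), and the slot is at about (409,134). The aluminium filter at (268,275) fits the description, because it has a round window, isn't blue, and stands in the stand.

Run:
```python
from h import *
b=cam("top"); print("stand",cut_out("stand","top")[0]["extent"])
m=cut_out("stand","top")[0]["region"].astype(np.uint8)
r=cv2.minAreaRect(cv2.findNonZero(m)); c=onz(b,[r[0]],.028); bx=onz(b,cv2.boxPoints(r),.028); print(c,bx.round(3))
print("slot",onz(b,[[409,134]],.08),"port corners",onz(b,[[389,123],[427,123],[428,147],[390,148]],.08).round(3))
for d in cut_out("filter_round","top"): print(d["confidence"],d["extent"],onz(b,[[(d["extent"][0]+d["extent"][2])/2,(d["extent"][1]+d["extent"][3])/2]],.1))
print("vials",onz(b,[[356,253],[385,250]],.052).round(3),"blue",onz(b,[[336,206]],.09).round(3))
w=cam("wrist");print(np.array(w["hand_eye"]).round(3),w["K"],w["k1"]);print(T().round(3))
```

```text
stand [197.6, 182.0, 290.5, 222.7]
[[0.46137354 0.15080441 0.028     ]] [[0.454 0.239 0.028]
 [0.502 0.231 0.028]
 [0.469 0.062 0.028]
 [0.421 0.072 0.028]]
slot [[ 0.58785043 -0.15737291  0.08      ]] port corners [[ 0.608 -0.12   0.08 ]
 [ 0.609 -0.191  0.08 ]
 [ 0.564 -0.192  0.08 ]
 [ 0.561 -0.122  0.08 ]]
0.66 [204.0, 190.4, 223.6, 202.4] [[0.46798071 0.19600506 0.1       ]]
vials [[ 0.368 -0.061  0.052]
 [ 0.374 -0.115  0.052]] blue [[ 0.453 -0.022  0.09 ]]
[[-0.    -0.952 -0.307  0.078]
 [ 1.     0.    -0.001  0.001]
 [ 0.001 -0.307  0.952 -0.07 ]
 [ 0.     0.     0.     1.   ]] [[302.50472003   0.         317.47495187]
 [  0.         302.50472003 197.22153394]
 [  0.           0.           1.        ]] 0.015286621600420769
[[ 0.971  0.24   0.     0.138]
 [ 0.24  -0.971 -0.    -0.558]
 [ 0.     0.    -1.     0.304]
 [ 0.     0.     0.     1.   ]]
```

Request:
{"name": "servo_tool", "arguments": {"deltas": [{"dx": 32,"dy": 33,"rz": 0.12,"fingers": -1},{"dx": 32,"dy": 33,"rz": 0.14},{"dx": 32,"dy": 33,"rz": 0.14},{"dx": 32,"dy": 33,"rz": 0.14},{"dx": 32,"dy": 33,"rz": 0.14},{"dx": 32,"dy": 33,"rz": 0.14},{"dx": 32,"dy": 33,"rz": 0.14},{"dx": 32,"dy": 33,"rz": 0.14}], "newtons": 30}}

```text
invalid input at $.deltas[0]: expected keys dx, dy, dz, rx, ry, rz, fingers
```

Request:
{"name": "servo_tool", "arguments": {"deltas": [{"dx": 32,"dy": 33,"rz": 0.04},{"dx": 32,"dy": 33},{"dx": 32,"dy": 33},{"dx": 32,"dy": 33},{"dx": 0},{"dx": 0}]}}

```text
invalid input at $.deltas[0]: expected keys dx, dy, dz, rx, ry, rz, fingers
```

Run:
```python
from h import *
w=cam("wrist");print(T().round(4)); save("w1.png",w["img"]); print(proj(w,[.588,-.157,.08]))
np.savez("w1.npz",E=w["E"],K=w["K"],k1=w["k1"]); print(env.get_state()["wrist_force"])
```

```text
[[ 9.709e-01  2.394e-01  0.000e+00  1.377e-01]
 [ 2.394e-01 -9.709e-01 -2.000e-04 -5.583e-01]
 [-0.000e+00  2.000e-04 -1.000e+00  3.040e-01]
 [ 0.000e+00  0.000e+00  0.000e+00  1.000e+00]]
[[ -454.5369244  -1232.41192097]]
[-1.02822434  0.78082094 -0.45945721]
```

View pics/w1.png

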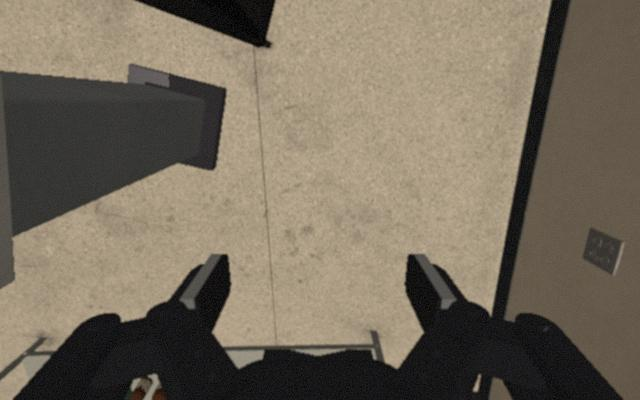

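The picture shows only the floor and the open fingers, because the move was refused: each row needs all its keys.

Request:
{"name": "servo_tool", "arguments": {"deltas": [{"dx": 32,"dy": 33,"dz": 0,"rx": 0,"ry": 0,"rz": 0.12,"fingers": -1},{"dx": 32,"dy": 33,"dz": 0,"rx": 0,"ry": 0,"rz": 0.14,"fingers": -1},{"dx": 32,"dy": 33,"dz": 0,"rx": 0,"ry": 0,"rz": 0.14,"fingers": -1},{"dx": 32,"dy": 33,"dz": 0,"rx": 0,"ry": 0,"rz": 0.14,"fingers": -1},{"dx": 32,"dy": 33,"dz": 0,"rx": 0,"ry": 0,"rz": 0.14,"fingers": -1},{"dx": 32,"dy": 33,"dz": 0,"rx": 0,"ry": 0,"rz": 0.14,"fingers": -1},{"dx": 32,"dy": 33,"dz": 0,"rx": 0,"ry": 0,"rz": 0.14,"fingers": -1},{"dx": 32,"dy": 33,"dz": 0,"rx": 0,"ry": 0,"rz": 0.14,"fingers": -1}], "newtons": 30}}

```text
clock: 1.8
tcp_pos: [0.3947, -0.2928, 0.3042]
orientation: [0.0, 0.782, 0.624, 0.0]
wrist_force: [0.9, -0.9, -0.2]
finger_gap: 0.0852
```

Request:
{"name": "servo_tool", "arguments": {"deltas": [{"dx": 32,"dy": 33,"dz": 0,"rx": 0,"ry": 0,"rz": 0.04,"fingers": -1},{"dx": 32,"dy": 33,"dz": 0,"rx": 0,"ry": 0,"rz": 0,"fingers": -1},{"dx": 32,"dy": 33,"dz": 0,"rx": 0,"ry": 0,"rz": 0,"fingers": -1},{"dx": 32,"dy": 33,"dz": 0,"rx": 0,"ry": 0,"rz": 0,"fingers": -1},{"dx": 0,"dy": 0,"dz": 0,"rx": 0,"ry": 0,"rz": 0,"fingers": -1},{"dx": 0,"dy": 0,"dz": 0,"rx": 0,"ry": 0,"rz": 0,"fingers": -1}]}}

```text
clock: 2.4
tcp_pos: [0.5221, -0.1613, 0.3036]
orientation: [-0.0, 0.77, 0.638, -0.0]
wrist_force: [-0.5, 0.2, 0.8]
finger_gap: 0.0849
```

Run:
```python
from h import *
w=cam("wrist");print(T().round(4)); save("w1.png",w["img"]); print(proj(w,[.588,-.157,.08]))
import pickle; pickle.dump(w,open("w1.pkl","wb"))
print(env.get_state()["wrist_force"])
```

```text
[[ 1.870e-01  9.824e-01 -7.000e-04  5.215e-01]
 [ 9.824e-01 -1.870e-01 -1.000e-04 -1.622e-01]
 [-3.000e-04 -7.000e-04 -1.000e+00  3.037e-01]
 [ 0.000e+00  0.000e+00  0.000e+00  1.000e+00]]
[[382.3173643  165.07848124]]
[-0.36310544  0.01809823 -0.58194049]
```

View pics/w1.png

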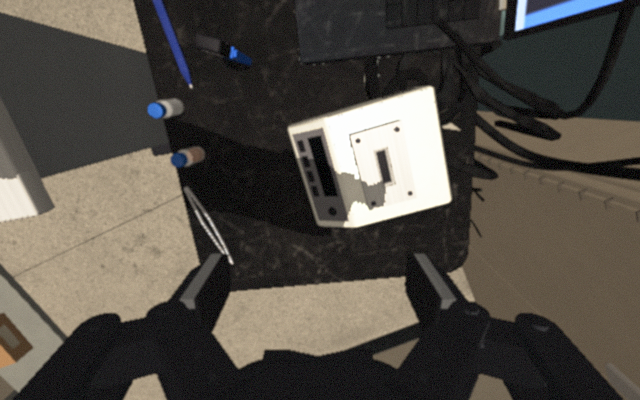

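The wrist view shows the photometer with its slot at about (383,168), matching the top estimate (projected to (382,165)). The vials are at (165,108) and (188,157) and the blue decoy at (225,50). Next I go over the stand.

Request:
{"name": "servo_tool", "arguments": {"deltas": [{"dx": -6,"dy": 45,"dz": 0,"rx": 0,"ry": 0,"rz": 0,"fingers": -1},{"dx": -6,"dy": 45,"dz": 0,"rx": 0,"ry": 0,"rz": 0,"fingers": -1},{"dx": -6,"dy": 45,"dz": 0,"rx": 0,"ry": 0,"rz": 0,"fingers": -1},{"dx": -6,"dy": 45,"dz": 0,"rx": 0,"ry": 0,"rz": 0,"fingers": -1},{"dx": -6,"dy": 45,"dz": 0,"rx": 0,"ry": 0,"rz": 0,"fingers": -1},{"dx": -6,"dy": 45,"dz": 0,"rx": 0,"ry": 0,"rz": 0,"fingers": -1},{"dx": -7,"dy": 45,"dz": 0,"rx": 0,"ry": 0,"rz": 0,"fingers": -1},{"dx": -7,"dy": 45,"dz": 0,"rx": 0,"ry": 0,"rz": 0,"fingers": -1}]}}

```text
clock: 3.25
tcp_pos: [0.4713, 0.1975, 0.3043]
orientation: [0.0, 0.772, 0.636, 0.0]
wrist_force: [1.5, -0.3, -0.5]
finger_gap: 0.0854
```

Request:
{"name": "servo_tool", "arguments": {"deltas": [{"dx": 0,"dy": 0,"dz": 0,"rx": 0,"ry": 0,"rz": 0,"fingers": -1},{"dx": 0,"dy": 0,"dz": 0,"rx": 0,"ry": 0,"rz": 0,"fingers": -1}]}}

```text
clock: 3.45
tcp_pos: [0.4714, 0.1972, 0.304]
orientation: [0.0, 0.771, 0.637, -0.0]
wrist_force: [-0.1, -0.9, -0.0]
finger_gap: 0.0852
```

Run:
```python
from h import *
w=cam("wrist");print(T().round(4))
for t in ["filter_round","filter_square","filter_blank","stand","grip"]:
  print(t,[(round(d["confidence"],2),d["extent"]) for d in cut_out(t,"wrist")])
import pickle; pickle.dump(w,open("w2.pkl","wb"))
c=np.array([.461,.151,0]); Y=np.array([.194,.981,0])
for k in(-1,0,1): print(proj(w,[c+Y*.052*k+[0,0,.104]]))
save("w2.png",cv2.resize(w["img"][60:360,180:500],None,fx=2,fy=2,interpolation=3))
```

```text
[[ 1.891e-01  9.820e-01  1.000e-04  4.717e-01]
 [ 9.820e-01 -1.891e-01 -6.000e-04  1.964e-01]
 [-6.000e-04  3.000e-04 -1.000e+00  3.040e-01]
 [ 0.000e+00  0.000e+00  0.000e+00  1.000e+00]]
filter_round [(0.95, [323.3, 309.5, 350.2, 349.3]), (0.61, [314.8, 151.8, 325.6, 194.7])]
filter_square [(0.57, [315.6, 194.3, 327.9, 242.8])]
filter_blank [(0.63, [312.2, 243.1, 323.8, 286.1])]
stand [(0.77, [298.2, 131.2, 341.7, 265.2])]
grip [(0.76, [324.1, 310.5, 351.9, 351.4])]
[[315.38409083 280.48678672]]
[[315.6205577  234.25504451]]
[[315.88214342 182.84004931]]
```

View pics/w2.png

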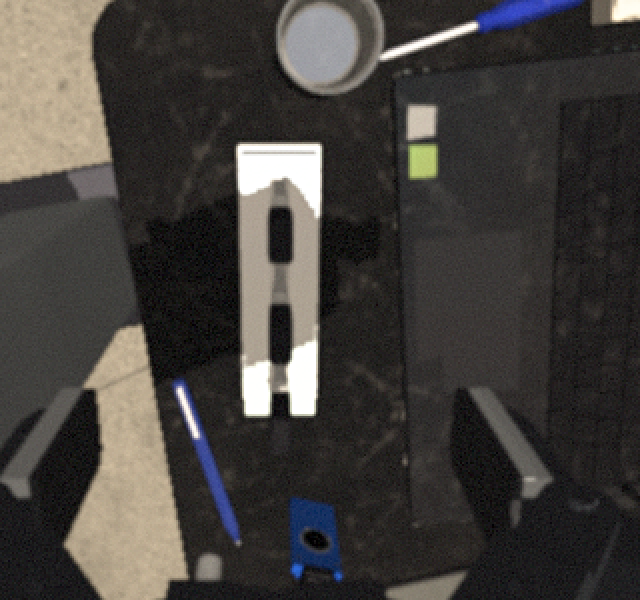

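Run:
```python
from h import *
import pickle; w=pickle.load(open("w2.pkl","rb"))
f=lambda u,v:(u/2+180,v/2+60)
t=lambda p:(np.linalg.inv(T())@np.append(p,1))[:3]*1000
for n,uv,z in [("r -y top",f(280,262),.104),("r +y bot",f(280,207),.07),("s -y top",f(280,363),.104),("s +y bot",f(280,305),.07),("stand c",f(279.5,280),.028),("stand+y L",f(238,146),.028),("stand+y R",f(322,146),.028),("stand-y L",f(243,416),.028),("stand-y R",f(317,416),.028)]:
  p=onz(w,[uv],z)[0]; print(n,p.round(4),"tool",t(p).round(1))
g=cv2.cvtColor(w["img"],cv2.COLOR_RGB2GRAY)
for r in (150,168,172,176,180,184,188,225): print(r,g[r,295:345:1].tolist())
```

```text
r -y top [0.4734 0.1936 0.104 ] tool [ -2.3   1.7 200. ]
r +y bot [0.4772 0.2123 0.07  ] tool [ 16.7   1.9 234. ]
s -y top [0.4638 0.1425 0.104 ] tool [-54.3   2.  200. ]
s +y bot [0.4673 0.1598 0.07  ] tool [-36.6   2.2 234. ]
stand c [0.4674 0.16   0.028 ] tool [-36.4   2.2 276. ]
stand+y L [0.4592 0.2424 0.028 ] tool [ 42.9 -21.5 276. ]
stand+y R [0.5056 0.2335 0.028 ] tool [ 43.1  25.7 276. ]
stand-y L [0.4268 0.0729 0.028 ] tool [-129.6  -21.   276. ]
stand-y R [0.4741 0.0639 0.028 ] tool [-129.5   27.1  276. ]
150 [37, 32, 41, 107, 230, 255, 255, 255, 255, 255, 255, 255, 255, 255, 255, 255, 255, 255, 255, 254, 234, 194, 160, 151, 148, 138, 122, 123, 137, 158, 213, 255, 255, 255, 255, 255, 255, 255, 255, 255, 255, 255, 255, 255, 255, 191, 70, 23, 37, 40]
168 [17, 6, 0, 33, 98, 146, 164, 166, 163, 166, 164, 163, 163, 165, 164, 170, 162, 156, 131, 79, 25, 11, 7, 15, 14, 25, 8, 12, 24, 17, 54, 110, 146, 167, 166, 162, 161, 167, 165, 161, 158, 166, 199, 228, 178, 88, 35, 18, 21, 25]
172 [29, 29, 16, 35, 92, 145, 161, 166, 164, 166, 166, 162, 164, 165, 166, 164, 165, 157, 126, 71, 25
[... 583 characters left out ...]
19, 16]
184 [18, 15, 12, 34, 83, 136, 162, 162, 163, 165, 162, 162, 164, 161, 161, 164, 163, 158, 124, 74, 24, 18, 17, 13, 29, 17, 26, 23, 16, 22, 43, 98, 148, 168, 166, 161, 165, 162, 161, 160, 163, 163, 166, 149, 100, 37, 19, 19, 29, 16]
188 [15, 15, 23, 16, 71, 124, 156, 165, 165, 165, 161, 165, 161, 163, 157, 161, 165, 162, 144, 88, 33, 19, 18, 15, 30, 28, 20, 26, 22, 25, 45, 98, 149, 166, 165, 169, 162, 161, 159, 162, 164, 164, 162, 147, 91, 35, 15, 18, 0, 22]
225 [21, 17, 10, 28, 35, 90, 149, 160, 159, 163, 163, 161, 164, 166, 161, 162, 166, 165, 147, 92, 36, 15, 12, 24, 18, 21, 19, 15, 18, 19, 55, 112, 150, 164, 161, 162, 164, 165, 165, 163, 166, 176, 183, 154, 89, 36, 28, 32, 37, 31]
```

The stand view shows the grips at (320,177), (320,227) and (320,265), with the round filter uppermost (the +y end). The blue decoy is at (337,330). I measured the grip about 8 mm along tool x and 1.8 mm along tool y. I'll descend part way and confirm with one crop.

Request:
{"name": "servo_tool", "arguments": {"deltas": [{"dx": 3,"dy": 8,"dz": -30,"rx": 0,"ry": 0,"rz": 0,"fingers": -1},{"dx": 0,"dy": 0,"dz": -40,"rx": 0,"ry": 0,"rz": 0,"fingers": -1},{"dx": 0,"dy": 0,"dz": -30,"rx": 0,"ry": 0,"rz": 0,"fingers": -1},{"dx": 0,"dy": 0,"dz": 0,"rx": 0,"ry": 0,"rz": 0,"fingers": -1},{"dx": 0,"dy": 0,"dz": 0,"rx": 0,"ry": 0,"rz": 0,"fingers": -1}]}}

```text
clock: 4.25
tcp_pos: [0.4747, 0.2051, 0.2042]
orientation: [-0.0, 0.771, 0.637, -0.0]
wrist_force: [0.3, 1.0, 0.9]
finger_gap: 0.0851
```

Run:
```python
from h import *
w=cam("wrist");print(T()[:3,3].round(4));a=cam("scene")
A=cv2.resize(a["img"][160:320,200:350],None,fx=3.75,fy=3.75,interpolation=3)[:600,:400] if 0 else cv2.resize(a["img"][180:310,220:320],(400,520),interpolation=3)
B=cv2.resize(w["img"][140:400,220:420],(400,520),interpolation=3)
save("c1.png",np.hstack([A,B]))
```

```text
[0.4756 0.2054 0.2053]
```

View pics/c1.png

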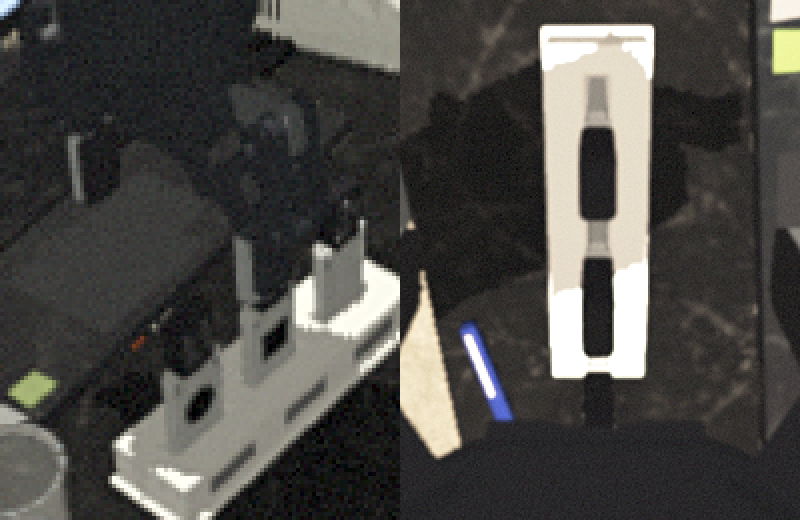

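The crop confirms the round dark window on the left-hand stand filter at (200,400). In the wrist view its grip is centred under the gripper at (598,172). I descend and close.

Request:
{"name": "servo_tool", "arguments": {"deltas": [{"dx": 0.5,"dy": 0,"dz": -30,"rx": 0,"ry": 0,"rz": 0,"fingers": -1},{"dx": 0,"dy": 0,"dz": -34,"rx": 0,"ry": 0,"rz": 0,"fingers": -1},{"dx": 0,"dy": 0,"dz": 0,"rx": 0,"ry": 0,"rz": 0,"fingers": -1},{"dx": 0,"dy": 0,"dz": 0,"rx": 0,"ry": 0,"rz": 0,"fingers": 1},{"dx": 0,"dy": 0,"dz": 0,"rx": 0,"ry": 0,"rz": 0,"fingers": 1},{"dx": 0,"dy": 0,"dz": 0,"rx": 0,"ry": 0,"rz": 0,"fingers": 1},{"dx": 0,"dy": 0,"dz": 0,"rx": 0,"ry": 0,"rz": 0,"fingers": 1},{"dx": 0,"dy": 0,"dz": 0,"rx": 0,"ry": 0,"rz": 0,"fingers": 1}], "newtons": 30}}

```text
clock: 5.15
tcp_pos: [0.4756, 0.2058, 0.1407]
orientation: [0.0, 0.771, 0.637, 0.001]
wrist_force: [-0.9, -0.2, -0.4]
finger_gap: 0.0123
```

Request:
{"name": "servo_tool", "arguments": {"deltas": [{"dx": 0,"dy": 0,"dz": 0,"rx": 0,"ry": 0,"rz": 0,"fingers": 1},{"dx": 0,"dy": 0,"dz": 0,"rx": 0,"ry": 0,"rz": 0,"fingers": 1},{"dx": 0,"dy": 0,"dz": 0,"rx": 0,"ry": 0,"rz": 0,"fingers": 1}]}}

```text
clock: 5.45
tcp_pos: [0.4756, 0.2058, 0.1408]
orientation: [0.0, 0.771, 0.637, 0.001]
wrist_force: [-0.1, 0.4, 5.9]
finger_gap: 0.0116
```

Request:
{"name": "servo_tool", "arguments": {"deltas": [{"dx": 0,"dy": 0,"dz": 10,"rx": 0,"ry": 0,"rz": 0,"fingers": 1},{"dx": 0,"dy": 0,"dz": 15,"rx": 0,"ry": 0,"rz": 0,"fingers": 1},{"dx": 0,"dy": 0,"dz": 25,"rx": 0,"ry": 0,"rz": 0,"fingers": 1},{"dx": 0,"dy": 0,"dz": 35,"rx": 0,"ry": 0,"rz": 0,"fingers": 1},{"dx": 0,"dy": 0,"dz": 40,"rx": 0,"ry": 0,"rz": 0,"fingers": 1},{"dx": 0,"dy": 0,"dz": 25,"rx": 0,"ry": 0,"rz": 0,"fingers": 1},{"dx": 0,"dy": 0,"dz": 10,"rx": 0,"ry": 0,"rz": 0,"fingers": 1},{"dx": 0,"dy": 0,"dz": 0,"rx": 0,"ry": 0,"rz": 0,"fingers": 1}]}}

```text
clock: 6.25
tcp_pos: [0.4757, 0.2058, 0.3012]
orientation: [0.001, 0.771, 0.637, 0.001]
wrist_force: [0.8, 0.6, -2.1]
finger_gap: 0.0113
```

Run:
```python
from h import *
import pickle; w=pickle.load(open("w1.pkl","rb"))
w["E"]=w["E"]
g=cv2.cvtColor(w["img"],cv2.COLOR_RGB2GRAY)
# rectify port plane z=.08 at 0.25 mm/px : x right, y up
xs=.558+np.arange(0,.070,.00025); ys=-.205+np.arange(0,.1,.00025)
X,Y=np.meshgrid(xs,ys); uv=proj(w,np.c_[X.ravel(),Y.ravel(),np.full(X.size,.08)]).reshape(*X.shape,2).astype(np.float32)
A=cv2.remap(w["img"],uv[...,0],uv[...,1],cv2.INTER_CUBIC)[::-1]
b=cam("top"); uv=proj(b,np.c_[X.ravel(),Y.ravel(),np.full(X.size,.08)]).reshape(*X.shape,2).astype(np.float32)
B=cv2.remap(b["img"],uv[...,0],uv[...,1],cv2.INTER_CUBIC)[::-1]
save("port.png",cv2.resize(np.hstack([A,B]),None,fx=1.4,fy=1.4))
for n,I in(("wrist",A),("top",B)):
  G=cv2.GaussianBlur(cv2.cvtColor(I,cv2.COLOR_RGB2GRAY),(5,5),0); m=(G<90).astype(np.uint8)
  k,L,S,C=cv2.connectedComponentsWithStats(m)
  for i in range(1,k):
    if S[i,4]>1000:
      r=cv2.minAreaRect(cv2.findNonZero((L==i).astype(np.uint8))); print(n,S[i,4],"ctr",.558+C[i,0]*.00025,-.205+(len(ys)-1-C[i,1])*.00025,"rect mm",np.array(r[1])*.25,"ang",r[2])
```

```text
wrist 3512 ctr 0.5889760108200456 -0.15891557517084282 rect mm [31.79579735  7.89924812] ang 86.6050796508789
top 1985 ctr 0.5869507556675063 -0.15813274559193952 rect mm [28.97752762  4.59948015] ang 84.47245788574219
```

View pics/port.png

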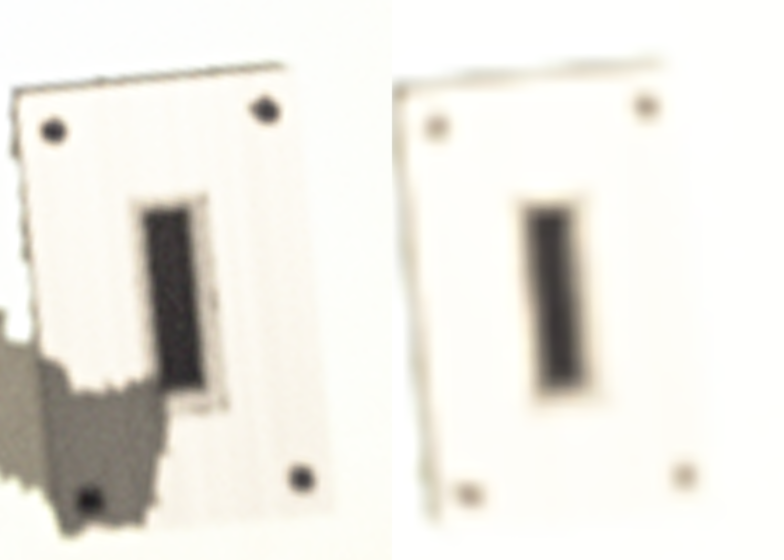

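The rectified port (wrist left, top right) gives yaw ≈ +0.10 rad from the screws and a slot centre near (0.589, −0.159). The two cameras differ by about 2 mm in x. I move to hover, turning 0.29 rad.

Request:
{"name": "servo_tool", "arguments": {"deltas": [{"dx": 8,"dy": -25,"dz": 0,"rx": 0,"ry": 0,"rz": 0.02,"fingers": 1},{"dx": 14,"dy": -45,"dz": 0,"rx": 0,"ry": 0,"rz": 0.05,"fingers": 1},{"dx": 14,"dy": -45,"dz": 0,"rx": 0,"ry": 0,"rz": 0.05,"fingers": 1},{"dx": 14,"dy": -45,"dz": 0,"rx": 0,"ry": 0,"rz": 0.05,"fingers": 1},{"dx": 14,"dy": -45,"dz": 0,"rx": 0,"ry": 0,"rz": 0.05,"fingers": 1},{"dx": 14,"dy": -45,"dz": 0,"rx": 0,"ry": 0,"rz": 0.05,"fingers": 1},{"dx": 14,"dy": -45,"dz": 0,"rx": 0,"ry": 0,"rz": 0.02,"fingers": 1},{"dx": 14,"dy": -45,"dz": 0,"rx": 0,"ry": 0,"rz": 0,"fingers": 1}]}}

```text
clock: 7.1
tcp_pos: [0.5806, -0.136, 0.2973]
orientation: [-0.002, 0.67, 0.742, -0.001]
wrist_force: [1.1, 0.0, -0.9]
finger_gap: 0.012
```

Request:
{"name": "servo_tool", "arguments": {"deltas": [{"dx": 7.5,"dy": -25,"dz": 0,"rx": 0,"ry": 0,"rz": 0,"fingers": 1},{"dx": 0,"dy": 0,"dz": 0,"rx": 0,"ry": 0,"rz": 0,"fingers": 1},{"dx": 0,"dy": 0,"dz": 0,"rx": 0,"ry": 0,"rz": 0,"fingers": 1}]}}

```text
clock: 7.4
tcp_pos: [0.5878, -0.1595, 0.2973]
orientation: [-0.002, 0.671, 0.741, -0.001]
wrist_force: [0.7, 0.4, -0.2]
finger_gap: 0.0114
```

Run:
```python
from h import *
import pickle
w=cam("wrist");M=T();print(M.round(4)); pickle.dump((w,M),open("w3.pkl","wb"))
q=lambda x,y,z:proj(w,[(M@[x,y,z,1])[:3]])[0].round(1)
for p in [(16,-3.5,134.8),(16,3.5,134.8),(16,-3.5,71),(16,3.5,71),(11,-6,71),(11,6,71)]: print(p,q(*np.array(p)/1e3))
c,s=np.cos(.1),np.sin(.1)
for a,b in [(4.5,17),(-4.5,17),(4.5,-17),(-4.5,-17)]:
  print("slot",a,b,proj(w,[[.5893+(a*c-b*s)/1e3,-.159+(a*s+b*c)/1e3,.08]])[0].round(1))
save("w3.png",cv2.resize(w["img"][130:330,240:400],None,fx=3,fy=3,interpolation=3))
```

```text
[[-0.1008  0.9949 -0.0033  0.5878]
 [ 0.9949  0.1008  0.0018 -0.1587]
 [ 0.0022 -0.0031 -1.      0.298 ]
 [ 0.      0.      0.      1.    ]]
(16, -3.5, 134.8) [312.9 190.7]
(16, 3.5, 134.8) [322.8 190.7]
(16, -3.5, 71) [311.  226.8]
(16, 3.5, 71) [324.9 226.8]
(11, -6, 71) [306.2 235.9]
(11, 6, 71) [329.7 235.8]
slot 4.5 17 [324.6 166.1]
slot -4.5 17 [315.3 166.1]
slot 4.5 -17 [324.4 199.5]
slot -4.5 -17 [315.4 199.5]
```

View pics/w3.png

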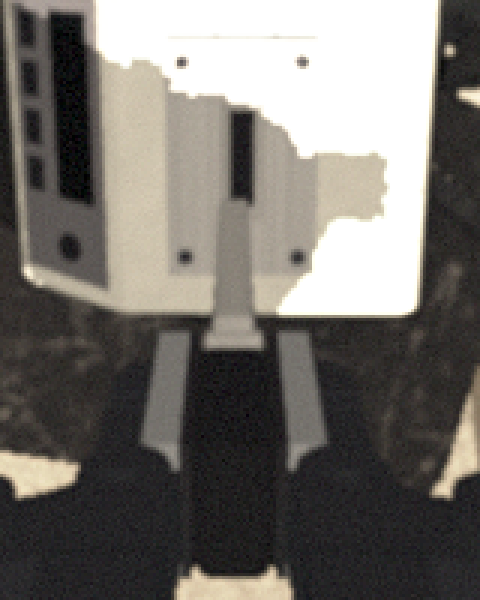

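The hover view shows the blade's lower edge at crop (235,200), full (318,197), and the slot at crop (243,112–200), full (321,167–197). The blade sits about 4 mm towards −y of where it was predicted, so I measure that more finely.

Run:
```python
from h import *
import pickle; w,M=pickle.load(open("w3.pkl","rb"))
g=cv2.cvtColor(w["img"],cv2.COLOR_RGB2GRAY)
for r in (170,176,182,188,192): print(r,g[r,308:332].tolist())
for r in (200,206,212,220,230): print("blade",r,g[r,306:332].tolist())
for c in (317,318,319,320,321,322): print("col",c,g[158:205,c].tolist())
# screws (full px) -> z=.08
f=lambda u,v:(u/3+240,v/3+130)
S=[f(181,62),f(302,62),f(185,257),f(298,257)]
p=onz(w,S,.08); print(p.round(4),p.mean(0).round(4)); t=(np.linalg.inv(M)@np.append(p.mean(0),1))[:3]*1e3; print("slot in tool",t)
```

```text
170 [166, 164, 162, 164, 162, 154, 146, 138, 108, 60, 30, 29, 28, 29, 27, 41, 87, 132, 151, 156, 161, 181, 231, 255]
176 [165, 164, 164, 165, 162, 153, 145, 138, 107, 58, 30, 25, 27, 29, 33, 53, 97, 137, 148, 155, 161, 167, 168, 163]
182 [167, 160, 162, 163, 163, 154, 147, 136, 104, 59, 33, 22, 28, 25, 31, 46, 96, 138, 151, 155, 159, 169, 163, 165]
188 [167, 162, 164, 163, 164, 150, 150, 137, 105, 60, 29, 30, 36, 29, 30, 51, 99, 138, 156, 154, 165, 165, 164, 163]
192 [166, 166, 162, 159, 159, 150, 147, 137, 105, 61, 28, 23, 32, 34, 28, 46, 100, 142, 156, 156, 160, 162, 161, 162]
blade 200 [163, 166, 164, 162, 164, 161, 148, 136, 132, 130, 130, 132, 137, 134, 132, 129, 132, 149, 154, 158, 157, 158, 159, 162, 166, 161]
blade 206 [165, 167, 165, 165, 159, 155, 146, 130, 124, 132, 132, 131, 132, 136, 133, 130, 135, 150, 162, 169, 168, 163, 165, 161, 158, 164]
blade 212 [168, 164, 161, 162, 161, 153, 136, 130, 132, 131, 134, 131, 131, 133, 130, 131, 132, 142, 158, 170, 166, 162, 165, 167, 160, 160]
blade 220 [165, 169, 166, 168, 158, 149, 131, 128, 132, 129, 131, 129, 134, 129, 127, 130, 
[... 962 characters left out ...]
 35, 20, 36, 39, 28, 24, 32, 28, 29, 49, 91, 126, 132, 131, 132, 128, 127, 133, 128]
col 321 [255, 255, 255, 255, 255, 255, 238, 159, 119, 75, 25, 31, 29, 34, 24, 32, 28, 28, 29, 35, 24, 22, 22, 28, 25, 30, 33, 27, 27, 32, 29, 26, 33, 31, 34, 23, 33, 51, 83, 118, 125, 129, 129, 126, 125, 130, 131]
col 322 [255, 255, 255, 255, 255, 255, 242, 179, 131, 75, 36, 30, 27, 35, 33, 30, 32, 29, 33, 31, 21, 33, 32, 34, 31, 35, 29, 32, 31, 29, 30, 31, 33, 35, 28, 26, 36, 41, 56, 91, 104, 126, 132, 133, 135, 136, 135]
[[ 0.5675 -0.1291  0.08  ]
 [ 0.6057 -0.1253  0.08  ]
 [ 0.5743 -0.195   0.08  ]
 [ 0.6125 -0.1911  0.08  ]] [ 0.59   -0.1601  0.08  ]
slot in tool [ -2.13805165   2.6713906  217.95940606]
```

Request:
{"name": "servo_tool", "arguments": {"deltas": [{"dx": 2,"dy": 2.5,"dz": 0,"rx": -0.002,"ry": -0.003,"rz": 0,"fingers": 1},{"dx": 0,"dy": 0,"dz": -25,"rx": 0,"ry": 0,"rz": 0,"fingers": 1},{"dx": 0,"dy": 0,"dz": -30,"rx": 0,"ry": 0,"rz": 0,"fingers": 1},{"dx": 0,"dy": 0,"dz": -15,"rx": 0,"ry": 0,"rz": 0,"fingers": 1},{"dx": 0,"dy": 0,"dz": 0,"rx": 0,"ry": 0,"rz": 0,"fingers": 1},{"dx": 0,"dy": 0,"dz": 0,"rx": 0,"ry": 0,"rz": 0,"fingers": 1}]}}

```text
clock: 8.05
tcp_pos: [0.5907, -0.1556, 0.2305]
orientation: [0.002, 0.67, 0.742, 0.0]
wrist_force: [-0.6, 0.2, -0.2]
finger_gap: 0.0119
```

Run:
```python
from h import *
import pickle
w=cam("wrist");M=T();print(M.round(4)); a=cam("scene"); pickle.dump((w,M,a),open("w4.pkl","wb"))
A=cv2.resize(w["img"][150:280,270:370],(400,520),interpolation=3)
u,v=proj(a,[.59,-.159,.09])[0].astype(int); print(u,v, "crop origin",u-25,v-33)
B=cv2.resize(a["img"][v-33:v+32,u-25:u+25],(400,520),interpolation=3)
save("w4.png",np.hstack([A,B]))
```

```text
[[-0.1021  0.9948  0.0046  0.5911]
 [ 0.9948  0.1021 -0.0025 -0.156 ]
 [-0.003   0.0043 -1.      0.2311]
 [ 0.      0.      0.      1.    ]]
307 149 crop origin 282 116
```

View pics/w4.png

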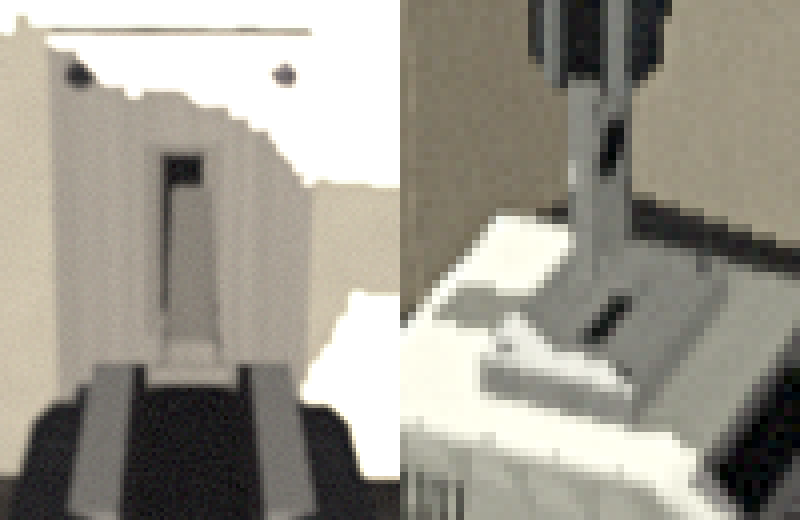

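```bash
cat > m.py <<'E'
from h import *
import pickle,sys
def cross(p,a,b,t):  # first crossing of level t between a..b
    r=range(a,b) if b>a else range(a,b,-1)
    s=1 if b>a else -1
    for i in r:
        if (p[i]-t)*(p[i+s]-t)<=0 and p[i]!=p[i+s]: return i+s*(p[i]-t)/(p[i]-p[i+s])
w,M,a=pickle.load(open("w4.pkl","rb"))
g=cv2.GaussianBlur(cv2.cvtColor(w["img"],cv2.COLOR_RGB2GRAY),(1,3),0).astype(float)
for r in (190,192,194): print("slot",r,g[r,305:327].astype(int).tolist())
for r in (200,206,212,218,224): print("blade",r,g[r,305:332].astype(int).tolist())
for c in (313,315,317,319): print("col",c,g[180:205,c].astype(int).tolist())
E
python3 m.py
python3 - <<'E'
from h import *
import pickle
w,M,a=pickle.load(open("w4.pkl","rb"))
t=lambda p:(np.linalg.inv(M)@np.append(p,1))[:3]*1e3
z=M[2,3]-.1348
f=lambda u,v:(u/4+270,v/4+150)
for n,uv,zz in [("slot L",f(163,170),.078),("slot R",f(203,170),.078),("slot +y",f(183,152),.077),("blade L",f(173,195),z),("blade R",f(211,195),z),("blade +y",f(192,188),z)]:
  print(n,t(onz(w,[uv],zz)[0]).round(2))
E
```

```text
slot 190 [162, 149, 148, 143, 133, 95, 60, 39, 35, 39, 37, 36, 39, 36, 47, 88, 138, 153, 153, 154, 157, 167]
slot 192 [160, 151, 146, 146, 135, 97, 55, 30, 26, 33, 33, 24, 27, 20, 40, 88, 142, 154, 152, 157, 159, 166]
slot 194 [160, 152, 147, 144, 133, 96, 58, 31, 26, 32, 39, 33, 38, 35, 43, 89, 139, 152, 152, 155, 158, 167]
blade 200 [161, 151, 145, 144, 129, 95, 58, 77, 119, 131, 132, 133, 133, 131, 130, 131, 132, 133, 149, 154, 163, 167, 167, 166, 164, 164, 169]
blade 206 [159, 153, 146, 143, 131, 95, 63, 87, 118, 132, 129, 133, 130, 132, 132, 131, 130, 133, 141, 154, 161, 165, 168, 163, 161, 164, 170]
blade 212 [162, 152, 148, 144, 130, 96, 72, 100, 126, 132, 131, 132, 130, 132, 132, 132, 127, 130, 137, 148, 160, 168, 166, 163, 162, 163, 169]
blade 218 [162, 152, 146, 144, 135, 100, 82, 114, 127, 129, 132, 132, 133, 132, 129, 131, 129, 128, 136, 151, 163, 164, 164, 163, 159, 166, 168]
blade 224 [162, 153, 144, 147, 132, 96, 84, 116, 131, 130, 132, 131, 132, 132, 131, 132, 125, 125, 129, 144, 159, 165, 165, 161, 160, 166, 165]
col 313 [167, 167, 167, 167, 166, 162, 152, 135, 104, 66, 35, 23, 26, 27, 26, 42, 70, 95, 111, 118, 119, 121, 121, 118, 117]
col 315 [168, 168, 169, 168, 167, 163, 153, 135, 105, 65, 37, 31, 33, 33, 39, 58, 91, 120, 131, 132, 132, 134, 134, 133, 133]
col 317 [167, 167, 166, 165, 165, 161, 152, 137, 109, 69, 39, 29, 27, 30, 38, 55, 86, 116, 130, 133, 133, 133, 134, 134, 132]
col 319 [165, 165, 165, 166, 164, 160, 150, 132, 104, 71, 47, 40, 40, 39, 43, 61, 91, 118, 130, 131, 130, 131, 133, 133, 133]
slot L [ 10.51  -5.85 153.09]
slot R [ 10.5    1.85 153.13]
slot +y [ 13.83  -2.   154.1 ]
blade L [ 11.44  -3.66 134.75]
blade R [ 11.43   3.1  134.78]
blade +y [ 12.74  -0.28 134.76]
```

The view shows the blade tip at left-crop (192,188) and the slot at (183,170). The y fit is good, but the blade is about 1.9 mm too far in +x. I correct that and re-measure.

Request:
{"name": "servo_tool", "arguments": {"deltas": [{"dx": -1.6,"dy": -0.3,"dz": 0,"rx": 0.001,"ry": 0.002,"rz": 0,"fingers": 1},{"dx": 0,"dy": 0,"dz": 0,"rx": 0,"ry": 0,"rz": 0,"fingers": 1},{"dx": 0,"dy": 0,"dz": 0,"rx": 0,"ry": 0,"rz": 0,"fingers": 1}]}}

```text
clock: 8.45
tcp_pos: [0.5892, -0.1573, 0.2305]
orientation: [0.001, 0.671, 0.742, 0.0]
wrist_force: [0.8, 0.2, -0.9]
finger_gap: 0.0114
```

```bash
python3 - <<'E'
from h import *
import pickle
w=cam("wrist");M=T();print(M.round(4)); pickle.dump((w,M,0),open("w4.pkl","wb"))
E
python3 m.py
```

```text
[[-0.1007  0.9949  0.0017  0.5892]
 [ 0.9949  0.1007 -0.0013 -0.1573]
 [-0.0015  0.0016 -1.      0.2303]
 [ 0.      0.      0.      1.    ]]
slot 190 [152, 152, 148, 138, 134, 135, 128, 105, 66, 30, 25, 25, 29, 26, 28, 17, 32, 64, 108, 134, 141, 140]
slot 192 [150, 150, 149, 139, 133, 134, 130, 112, 67, 29, 26, 24, 31, 24, 23, 25, 28, 74, 117, 139, 138, 139]
slot 194 [149, 150, 148, 139, 134, 133, 129, 111, 69, 32, 33, 27, 30, 33, 31, 33, 38, 85, 124, 142, 140, 140]
blade 200 [146, 152, 146, 139, 131, 135, 134, 134, 122, 120, 119, 123, 120, 119, 118, 120, 115, 112, 128, 138, 141, 141, 143, 149, 152, 151, 147]
blade 206 [145, 149, 147, 142, 133, 132, 127, 123, 116, 116, 121, 120, 118, 121, 119, 117, 117, 120, 127, 137, 137, 139, 146, 152, 154, 150, 148]
blade 212 [147, 150, 147, 140, 134, 134, 127, 118, 117, 119, 120, 121, 121, 119, 118, 118, 115, 121, 124, 136, 139, 140, 142, 147, 153, 148, 146]
blade 218 [146, 151, 148, 140, 134, 131, 125, 116, 117, 119, 119, 119, 120, 122, 119, 119, 115, 117, 123, 135, 141, 140, 144, 149, 149, 147, 148]
blade 224 [148, 150, 148, 139, 135, 130, 120, 115, 117, 116, 119, 120, 118, 121, 120, 120, 119, 115, 118, 130, 139, 140, 145, 149, 151, 146, 148]
col 313 [152, 152, 151, 146, 138, 125, 103, 74, 58, 60, 66, 67, 67, 67, 69, 74, 84, 100, 116, 123, 122, 122, 124, 122, 120]
col 315 [152, 152, 150, 146, 138, 123, 95, 58, 33, 24, 25, 28, 26, 26, 33, 50, 79, 107, 119, 120, 119, 120, 122, 120, 119]
col 317 [154, 155, 152, 147, 139, 123, 94, 59, 34, 26, 29, 32, 31, 28, 30, 50, 82, 108, 119, 120, 120, 120, 120, 120, 120]
col 319 [152, 153, 152, 147, 140, 126, 99, 62, 35, 28, 28, 25, 23, 25, 31, 51, 81, 106, 118, 119, 118, 118, 120, 119, 117]
```

Request:
{"name": "servo_tool", "arguments": {"deltas": [{"dx": -0.2,"dy": 1.4,"dz": 0,"rx": 0,"ry": 0,"rz": 0,"fingers": 1},{"dx": 0,"dy": 0,"dz": 0,"rx": 0,"ry": 0,"rz": 0,"fingers": 1},{"dx": 0,"dy": 0,"dz": 0,"rx": 0,"ry": 0,"rz": 0,"fingers": 1},{"dx": 0,"dy": 0,"dz": 0,"rx": 0,"ry": 0,"rz": 0,"fingers": 1}]}}

```text
clock: 8.9
tcp_pos: [0.5889, -0.1557, 0.2299]
orientation: [0.001, 0.671, 0.742, -0.0]
wrist_force: [-1.3, 1.0, -0.2]
finger_gap: 0.0117
```

```bash
python3 - <<'E'
from h import *
import pickle
w=cam("wrist");M=T();print(M.round(4)); pickle.dump((w,M,0),open("w4.pkl","wb"))
E
python3 m.py
```

```text
[[-1.008e-01  9.949e-01  1.000e-03  5.889e-01]
 [ 9.949e-01  1.008e-01 -1.000e-03 -1.557e-01]
 [-1.100e-03  9.000e-04 -1.000e+00  2.299e-01]
 [ 0.000e+00  0.000e+00  0.000e+00  1.000e+00]]
slot 190 [160, 164, 162, 156, 148, 147, 147, 133, 92, 46, 48, 45, 46, 48, 46, 48, 44, 60, 96, 132, 150, 153]
slot 192 [160, 161, 163, 154, 147, 145, 148, 132, 86, 35, 27, 27, 26, 24, 27, 32, 28, 45, 89, 133, 151, 151]
slot 194 [160, 163, 163, 155, 148, 144, 146, 134, 86, 40, 31, 35, 35, 32, 31, 35, 33, 56, 98, 135, 150, 152]
blade 200 [161, 161, 162, 156, 147, 145, 140, 133, 127, 131, 130, 132, 132, 129, 133, 130, 124, 109, 108, 133, 149, 153, 155, 161, 165, 165, 161]
blade 206 [162, 161, 161, 155, 148, 143, 141, 133, 126, 127, 132, 129, 133, 131, 130, 129, 128, 120, 125, 143, 152, 150, 155, 162, 164, 166, 161]
blade 212 [160, 162, 162, 156, 148, 146, 140, 131, 125, 130, 130, 130, 131, 134, 130, 129, 126, 128, 136, 148, 154, 150, 153, 159, 165, 167, 160]
blade 218 [159, 162, 161, 156, 150, 143, 137, 128, 128, 130, 128, 130, 133, 130, 131, 130, 127, 125, 131, 147, 151, 150, 154, 162, 165, 163, 160]
blade 224 [157, 160, 163, 160, 148, 142, 131, 127, 127, 129, 132, 130, 131, 133, 130, 130, 128, 126, 129, 143, 149, 153, 155, 159, 164, 162, 158]
col 313 [169, 167, 166, 167, 164, 162, 158, 147, 129, 108, 92, 87, 86, 86, 86, 89, 99, 115, 124, 126, 127, 129, 128, 128, 129]
col 315 [167, 167, 165, 165, 165, 161, 156, 146, 122, 83, 48, 32, 27, 25, 31, 54, 89, 116, 127, 129, 130, 130, 129, 129, 130]
col 317 [169, 168, 168, 167, 166, 164, 159, 147, 122, 83, 46, 29, 26, 29, 35, 53, 86, 116, 130, 132, 132, 130, 128, 128, 131]
col 319 [167, 166, 164, 163, 163, 162, 157, 146, 122, 82, 46, 31, 27, 24, 31, 54, 88, 116, 129, 132, 133, 132, 130, 132, 133]
```

Request:
{"name": "servo_tool", "arguments": {"deltas": [{"dx": 0.3,"dy": -0.2,"dz": -5,"rx": 0,"ry": 0,"rz": 0,"fingers": 1},{"dx": 0,"dy": 0,"dz": -4,"rx": 0,"ry": 0,"rz": 0,"fingers": 1},{"dx": 0,"dy": 0,"dz": -3,"rx": 0,"ry": 0,"rz": 0,"fingers": 1},{"dx": 0,"dy": 0,"dz": -3,"rx": 0,"ry": 0,"rz": 0,"fingers": 1},{"dx": 0,"dy": 0,"dz": -3,"rx": 0,"ry": 0,"rz": 0,"fingers": 1},{"dx": 0,"dy": 0,"dz": 0,"rx": 0,"ry": 0,"rz": 0,"fingers": 1}]}}

```text
clock: 9.55
tcp_pos: [0.5889, -0.1558, 0.2113]
orientation: [0.0, 0.671, 0.742, -0.0]
wrist_force: [-0.3, -0.1, 0.4]
finger_gap: 0.0114
```

Request:
{"name": "servo_tool", "arguments": {"deltas": [{"dx": 0,"dy": 0,"dz": -2,"rx": 0,"ry": 0,"rz": 0,"fingers": 1},{"dx": 0,"dy": 0,"dz": -2,"rx": 0,"ry": 0,"rz": 0,"fingers": 1},{"dx": 0,"dy": 0,"dz": -2,"rx": 0,"ry": 0,"rz": 0,"fingers": 1},{"dx": 0,"dy": 0,"dz": -2,"rx": 0,"ry": 0,"rz": 0,"fingers": 1},{"dx": 0,"dy": 0,"dz": 0,"rx": 0,"ry": 0,"rz": 0,"fingers": 1}]}}

```text
clock: 10.05
tcp_pos: [0.5893, -0.156, 0.2039]
orientation: [0.001, 0.671, 0.742, 0.0]
wrist_force: [0.3, -0.1, 2.0]
finger_gap: 0.0116
```

The 2 N upward force fits the shutter spring, so the blade is in. I continue gently.

Request:
{"name": "servo_tool", "arguments": {"deltas": [{"dx": 0,"dy": 0,"dz": -3,"rx": 0,"ry": 0,"rz": 0,"fingers": 1},{"dx": 0,"dy": 0,"dz": -3,"rx": 0,"ry": 0,"rz": 0,"fingers": 1},{"dx": 0,"dy": 0,"dz": -3,"rx": 0,"ry": 0,"rz": 0,"fingers": 1},{"dx": 0,"dy": 0,"dz": -3,"rx": 0,"ry": 0,"rz": 0,"fingers": 1},{"dx": 0,"dy": 0,"dz": 0,"rx": 0,"ry": 0,"rz": 0,"fingers": 1}]}}

```text
clock: 10.55
tcp_pos: [0.5892, -0.1559, 0.1915]
orientation: [0.001, 0.671, 0.742, -0.0]
wrist_force: [1.3, -0.3, 1.8]
finger_gap: 0.0117
```

Request:
{"name": "servo_tool", "arguments": {"deltas": [{"dx": 0,"dy": 0,"dz": -4,"rx": 0,"ry": 0,"rz": 0,"fingers": 1},{"dx": 0,"dy": 0,"dz": -4,"rx": 0,"ry": 0,"rz": 0,"fingers": 1},{"dx": 0,"dy": 0,"dz": -4,"rx": 0,"ry": 0,"rz": 0,"fingers": 1},{"dx": 0,"dy": 0,"dz": 0,"rx": 0,"ry": 0,"rz": 0,"fingers": 1}]}}

```text
clock: 10.95
tcp_pos: [0.5891, -0.1559, 0.1793]
orientation: [0.001, 0.671, 0.742, -0.0]
wrist_force: [0.6, -1.1, 3.1]
finger_gap: 0.0117
```

Request:
{"name": "servo_tool", "arguments": {"deltas": [{"dx": 0,"dy": 0,"dz": -3,"rx": 0,"ry": 0,"rz": 0,"fingers": 1},{"dx": 0,"dy": 0,"dz": -3,"rx": 0,"ry": 0,"rz": 0,"fingers": 1},{"dx": 0,"dy": 0,"dz": -2,"rx": 0,"ry": 0,"rz": 0,"fingers": 1},{"dx": 0,"dy": 0,"dz": 0,"rx": 0,"ry": 0,"rz": 0,"fingers": 1}]}}

```text
clock: 11.35
tcp_pos: [0.5891, -0.1559, 0.1716]
orientation: [0.001, 0.671, 0.742, -0.0]
wrist_force: [-0.1, 0.1, 2.9]
finger_gap: 0.0117
```

Request:
{"name": "servo_tool", "arguments": {"deltas": [{"dx": 0,"dy": 0,"dz": -1,"rx": 0,"ry": 0,"rz": 0,"fingers": 1},{"dx": 0,"dy": 0,"dz": -1,"rx": 0,"ry": 0,"rz": 0,"fingers": 1},{"dx": 0,"dy": 0,"dz": 0,"rx": 0,"ry": 0,"rz": 0,"fingers": 1}]}}

```text
clock: 11.65
tcp_pos: [0.5891, -0.1559, 0.1699]
orientation: [0.001, 0.671, 0.742, -0.0]
wrist_force: [-0.1, -0.1, 3.6]
finger_gap: 0.0116
```

Request:
{"name": "servo_tool", "arguments": {"deltas": [{"dx": 0,"dy": 0,"dz": -1,"rx": 0,"ry": 0,"rz": 0,"fingers": 1},{"dx": 0,"dy": 0,"dz": 0,"rx": 0,"ry": 0,"rz": 0,"fingers": 1}]}}

```text
clock: 11.85
tcp_pos: [0.5891, -0.1559, 0.1688]
orientation: [0.001, 0.671, 0.742, -0.0]
wrist_force: [-0.4, -0.3, 3.3]
finger_gap: 0.0116
```

Request:
{"name": "servo_tool", "arguments": {"deltas": [{"dx": 0,"dy": 0,"dz": -1,"rx": 0,"ry": 0,"rz": 0,"fingers": 1},{"dx": 0,"dy": 0,"dz": 0,"rx": 0,"ry": 0,"rz": 0,"fingers": 1}]}}

```text
clock: 12.05
tcp_pos: [0.5891, -0.1559, 0.1678]
orientation: [0.001, 0.671, 0.742, -0.0]
wrist_force: [-0.7, 0.1, 3.7]
finger_gap: 0.0118
```

Request:
{"name": "servo_tool", "arguments": {"deltas": [{"dx": 0,"dy": 0,"dz": -0.5,"rx": 0,"ry": 0,"rz": 0,"fingers": 1},{"dx": 0,"dy": 0,"dz": 0,"rx": 0,"ry": 0,"rz": 0,"fingers": 1}]}}

```text
clock: 12.25
tcp_pos: [0.5891, -0.1559, 0.1674]
orientation: [0.001, 0.671, 0.742, -0.0]
wrist_force: [-1.3, 0.6, 3.4]
finger_gap: 0.0112
```

Request:
{"name": "servo_tool", "arguments": {"deltas": [{"dx": 0,"dy": 0,"dz": -0.5,"rx": 0,"ry": 0,"rz": 0,"fingers": 1},{"dx": 0,"dy": 0,"dz": 0,"rx": 0,"ry": 0,"rz": 0,"fingers": 1}]}}

```text
clock: 12.45
tcp_pos: [0.5891, -0.1559, 0.1669]
orientation: [0.001, 0.671, 0.742, -0.0]
wrist_force: [-0.3, -1.0, 3.1]
finger_gap: 0.0118
```

Request:
{"name": "servo_tool", "arguments": {"deltas": [{"dx": 0,"dy": 0,"dz": -0.5,"rx": 0,"ry": 0,"rz": 0,"fingers": 1},{"dx": 0,"dy": 0,"dz": 0,"rx": 0,"ry": 0,"rz": 0,"fingers": 1}]}}

```text
clock: 12.65
tcp_pos: [0.5892, -0.1559, 0.1667]
orientation: [0.001, 0.67, 0.742, 0.0]
wrist_force: [-2.2, -0.0, 5.1]
finger_gap: 0.0115
```

Request:
{"name": "servo_tool", "arguments": {"deltas": [{"dx": 0,"dy": 0,"dz": -0.5,"rx": 0,"ry": 0,"rz": 0,"fingers": 1},{"dx": 0,"dy": 0,"dz": 0,"rx": 0,"ry": 0,"rz": 0,"fingers": 1}]}}

```text
clock: 12.85
tcp_pos: [0.5892, -0.1559, 0.1667]
orientation: [0.001, 0.671, 0.742, 0.0]
wrist_force: [-2.2, 1.0, 7.7]
finger_gap: 0.0114
```

Run:
```python
from h import *
w=cam("wrist");s=env.get_state();print(s["tcp_pos"],s["wrist_force"])
a=cam("scene");A=cv2.resize(w["img"][150:280,270:370],(400,520),interpolation=3);B=cv2.resize(a["img"][110:175,282:332],(400,520),interpolation=3)
save("fin.png",np.hstack([A,B]))
```

```text
[ 0.58918239 -0.15591905  0.16668227] [-1.68896918  0.20575806  7.6314483 ]
```

View pics/fin.png

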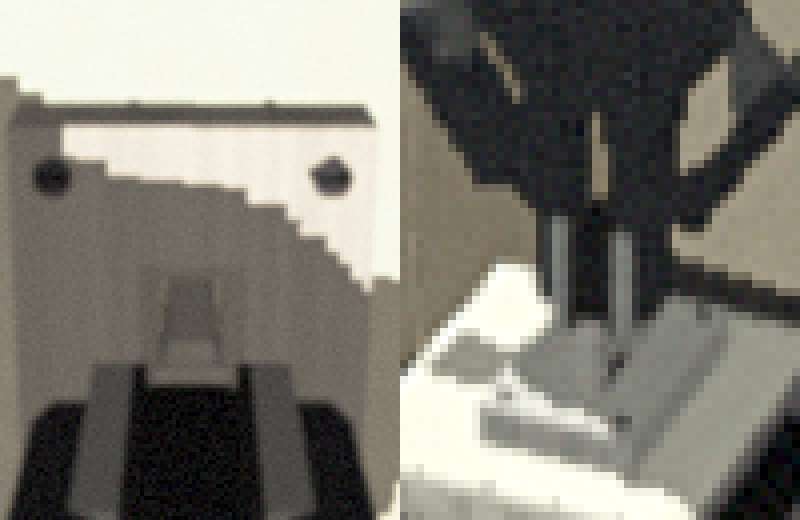

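The blade is in the slot (left crop (190,300)) with the grip just above the port. TCP z is 0.1667, against a computed home of 0.1668. The force rose from 3.5 to 7.6 N with no further travel, so the shutter is on its stop.

```bash
python3 -c "
from h import *
print(job.hand_in()); s=env.get_state(); print(s['clock'],s['tcp_pos'],s['wrist_force'],s['finger_gap'])"
```

```text
the job is handed in; nothing more can be done
None
the job is handed in; nothing more can be done
```

I took the round-window filter from the stand by its grip with a 30 N setting, lowered it through the photometer slot and pushed the shutter down until it stopped. I handed in at about 13 s, still holding the filter down.

**Last checks:**
- **Shutter home:** the TCP stopped at z = 0.1667 m, against a computed home of 0.1668 m. The upward force rose from about 3.5 N to 7.6 N with no further travel, well under the 25 N limit.
- **Grip:** the fingers stayed at about 11.5 mm on the 12 mm grip.
- **Picture:** the final view showed the blade in the slot with the grip just above the port.

**Checks that disagreed:**
- **Slot position:** the top and wrist cameras differed by about 2 mm in x.
- **Blade in the hand:** the blade appeared 3–4 mm off its expected place along the grip's width. I aligned the blade to the slot within single wrist pictures to cancel both.

I didn't take a last picture of the stand or the vials. I gave the other two filters, the blue look-alike and the vials no deliberate contact, and the arm's path passed well above them.

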